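Free the coffee mill's filler cap

TASK

The coffee mill's hopper is to be refilled: push its sprung filler cap down against the catch, twist it anticlockwise, without forcing it, until it is free, lift it off and set it down gently, standing upright on its lugs, in about the middle of the round wooden tray. Let go of it, and leave the other things on the counter where they are.

Things in the scene. Friction and masses are not known exactly. Their poses are not given: they have to be found in the camera images.
- cap: Filler cap, loose, about 150 g, caught in the mill's mouth at the start. Steel stem 26 mm in diameter, 23 long; black disc 64 across from 23 to 28 mm above the origin; upright black grip bar on it. Two-fold symmetric. Origin: centre of the stem's underside, z up the axis, x along the lugs. It stands upright by itself. At the start the origin is 12 mm below the mouth's top face and the disc 11 mm above it.
- cap_grip (a point): On the cap's axis, 50 mm above its origin: where to grip. The grip bar reaches from 28 to 60 mm above the cap's origin, 14 mm thick along the cap's x and 54 mm long along the cap's y: close the fingers along the cap's x.
- cap_lugs (a point): At the cap's origin. The two bayonet lugs are the ends of a flat steel cross bar at the foot of the stem, flush with its underside: 60 mm tip to tip along the cap's x (at right angles to the grip bar), 12 wide, 6 thick.
- mill: Small electric coffee mill, fixed: square steel body 120 x 120 mm, above it a square grey hopper 84 x 84 mm, 150 mm tall without the cap. Origin: centre of its underside, z up, x along the mouth's slot.
- mill_mouth (a point): Centre of the mouth, on the top face of the 6 mm plate on the hopper, 150 mm above the counter; axes as the mill's. A round 30 mm hole with a slot 68 long, 26 wide across it along x. The caught lugs lie under the plate, their yaw 1.22 rad (70 degrees) less than the slot's (or that plus a half turn), with 4 degrees of play; a stop blocks the clockwise way.
- plunger (a joint): Spring plate under the cap, 0 when caught, negative (m) when pressed, +0.006 when freed; pushes up with 5 N at 0, 400 N/m. Press the cap down 7 to 10 mm to clear its 6 mm catch ribs, keep it down, turn it 1.22 rad anticlockwise from above (positive yaw) till the lugs lie along the slot within 10 degrees (a stop is about 7 degrees beyond); it springs up 6 mm and lifts straight out.
- tray: Round light wooden tray, fixed, 146 mm across, floor 6 mm above the counter, rim 4 mm thick and 14 mm high. Origin: centre of its underside.
- espresso_cup: Bystander, not to be disturbed: small white espresso cup, 60 wide, 55 tall mm. Origin: centre of its underside.
- tamper: Bystander, not to be disturbed: dark steel coffee tamper standing upright, 56 wide, 86 tall mm. Origin: centre of its underside.
- mug: Bystander, not to be disturbed: white mug, 82 wide, 95 tall mm. Origin: centre of its underside.
- milk_jug: Bystander, not to be disturbed: open steel milk jug, 80 wide, 100 tall mm. Origin: centre of its underside.
- bean_jar: Bystander, not to be disturbed: amber glass jar with a wooden lid, 84 wide, 130 tall mm. Origin: centre of its underside.
- spoon: Bystander, not to be disturbed: steel spoon lying flat, 150 long mm. Origin: between its ends, on its underside.
- bowl: Bystander, not to be disturbed: blue bowl, 110 wide, 50 tall mm. Origin: centre of its underside.
There are look-alikes about, which are no part of the job. Leave any green or turquoise look-alike of the cap alone.

How it is judged:
By the outcome, as a careful person would: the job done as asked, in the order asked, and still so for the second after the job is handed in, with the robot touching nothing.
It also fails if it takes over 51 s, if anything falls off the work surface, if the arm or the gripper's body presses on something with over 40 N, if the wrist force passes 120 N, or if a joint passes its speed limit or range.

ROBOT

A 7-joint arm with a two-finger parallel gripper is mounted at the origin on the work surface. World frame = base frame: x ahead of the robot, y to its left, z up, the work surface at z = 0. Lengths are in mm, angles in rad, forces in N, time in s.
With the tool pointing down it reaches from about 425 to 875 mm from the base axis. Payload 4.7 kg.
Tool frame: the origin (TCP) lies at the centre of the arm's flange, where the gripper is bolted on; the fingertips stand manip.tips_ahead ahead of it and the grasp point (between the pads) lies 164 mm ahead of it (manip.tips_ahead is the distance from the TCP to the fingertips, in mm); x points along the fingers, y is the direction in which the jaws open and shut, and the axes are right-handed (so a half turn about x gives the same grasp; the last joint's range is limited). The gripper opens to 87 mm and grips with 3 to 60 N. Pads are 19 mm wide; open, the fingers measure 117 mm over their backs; the gripper's body (75 mm by 190 mm) begins 51 mm behind the grasp point.
Start: joints at [-1.17, 0.321, -0.07, 1.45, 0.023, 1.371, -0.057], TCP at [245.213, 601.978, 404.787] pointing down, gripper open.
Joint ranges: [-2.86, 2.86], [-0.3, 2.09], [-1.38, 1.24], [0.06, 2.45], [-1.56, 4.7], [0.09, 2.05], [-2.69, 2.69]. Speed limits (rad/s): [2.57, 2.57, 3.14, 3.14, 3.14, 3.14, 3.14].

INTERFACE

Orientations are given as a unit quaternion [x, y, z, w].
In Python, from plant import manip, eyes gives the robot as it stands. The module is installed in compiled form; this text tells all that it offers.
- The arm moves only by the shell command python3 -m handwheel 'ROWS' [FORCE]. ROWS is JSON, a list of rows, each an object with "turn": the turn, a rotation vector about the tool's x, y, z in rad, a list of three; "delta_pos": the shift along the tool's x, y, z in m, a list of three; "gripper": the opening, from 0 (shut) to 1 (fully open). A call has 1 to 12 rows; each row is the pose to reach, as a shift and turn from the pose measured when the call began, along the tool's axes at that moment; what a row does not reach only later rows make up. A row lasts 1/12 s, in which the tool goes at most 41.7 mm and 7.16 degrees, less where a joint would pass 70% of its speed; a pose out of reach is approached as far as the arm can. A call with a gripper value outside its range is refused whole. The fingers move at their own pace and stop on an object; FORCE is the grip in N (left out, the last holds). Time passes only in rows, so rows that repeat a pose let the fingers close. It gives the time, the measured TCP pose, the force and the opening at its end, in the units of the state.
- manip.observe(): the state, without advancing time (a new reading comes with each control period).
- eyes.get_image(name): name is "scene" or "top" or "wrist"; returns the picture (384x512x3 uint8, blue, green, red); there is no depth.
- eyes.camera_info(name): a dict with "mtx" (3x3 intrinsics, pixels), "view" (4x4, takes a point from world to camera coordinates). Camera axes: x right, y up, looking along -z (the intrinsics and any distortion apply to the point x, -y, -z); pixel columns grow to the right and rows downward; lengths in mm; the calibration is good to about 2 mm. A picture is of the moment at which its call begins: read the wrist's pose just before it. camera_info takes no time and is no camera call; for the wrist camera it gives the pose at the moment of the call.
- manip.sign_off(): hands the job in, once; it reports no verdict.
Trained networks look in the newest picture that a camera, given by its name, has taken for a name from the list of things; names that differ only in an ending like _2 or _b are one class to them, and where a whole thing is asked for, a point or a joint stands for the part that bears it (a point fixed in the world has none). Each returns a list of dicts, best first, with "conf" (0 to 1); they miss things now and then, are a little off and sometimes report something else, mostly with a low value. They report only what shows in the picture. A call takes as long as a camera call. They do not tell look-alikes from the thing itself.
- eyes.search_frame(camera, name): "xyz" ([x, y, z] in mm, in world coordinates, good to about 4 mm: the middle of the surface that is visible of it).
- eyes.cut_out(camera, name): "region" (384x512 bool, what is visible of it).
- eyes.pinpoint(camera, name): "xyz" ([x, y, z] in mm, in world coordinates, good to about 4 mm: a listed point, or the origin of a listed thing).
The state is a dict: "time": time; "q": joint angles; "qvel": joint speeds; "effort": joint torques, N m; "tool_pos": TCP position; "ee_rot": TCP orientation; "force": force on the tool from outside, world axes, zero at the start; "torque": the same for the moment, N m; "gripper_width": opening from 0.0 (shut) to 1.0 (fully open).
Only numpy, scipy, OpenCV 4.12 (cv2) and the standard library are available. Lean on these libraries where they do the work, as an engineer would, in place of code of your own. Each camera call takes 0.05 s, during which the arm holds its last target.

## Working session

There is one attempt and no reset: what is moved stays moved. The work goes in short steps, Python scripts to look and compute and a shell command to move; the robot and the scene stay as the last step left them, time stands still between calls to the robot, and variables do not carry over. Pictures are saved under pics/ and viewed, and the job is handed in when it is done.

```bash
mkdir -p pics; python3 - <<'E'
from plant import manip, eyes
import cv2, numpy as np
print(manip.tips_ahead); s=manip.observe(); print(s)
for n in ["scene","top","wrist"]:
    im=eyes.get_image(n); cv2.imwrite(f"pics/{n}0.png",im)
    i=eyes.camera_info(n); print(n,np.round(i["mtx"],1).tolist(),np.round(i["view"],3).tolist(),i.keys())
for c in ["top","scene"]:
    for t in ["cap","cap_grip","mill","mill_mouth","tray"]:
        print(c,t,[(np.round(d["xyz"],1).tolist(),round(d["conf"],2)) for d in eyes.pinpoint(c,t)])
E
```

```text
182.2
{'time': 0.0, 'q': array([-1.16992138,  0.32178022, -0.07007307,  1.4516695 ,  0.02259811,
        1.37078223, -0.05688957]), 'qvel': array([-2.13626898e-03,  4.29951655e-04, -2.74179328e-04,  1.44680698e-03,
        1.03766312e-04,  6.99374278e-05, -6.57857007e-04]), 'effort': array([-5.05037278e-04, -4.91292286e+01, -4.03987644e-01, -3.12525845e+01,
       -6.39721518e-02,  4.38476563e-02,  1.37228412e-04]), 'tool_pos': array([245.13906541, 601.77729219, 403.69164554]), 'ee_rot': array([ 0.13523592,  0.69401826, -0.13653321,  0.69383614]), 'force': array([-1.12346351, -0.06478536,  0.83941694]), 'torque': array([-0.00045424, -0.01154908,  0.01466183]), 'gripper_width': 1.0016949913988118}
scene [[372.4, 0.0, 253.2], [0.0, 372.4, 189.4], [0.0, 0.0, 1.0]] [[-0.803, 0.596, 0.006, 457.657], [-0.349, -0.479, 0.806, 97.164], [0.483, 0.645, 0.592, -1508.909], [0.0, 0.0, 0.0, 1.0]] dict_keys(['mtx', 'view'])
top [[444.8, 0.0, 250.9], [0.0, 444.8, 190.5], [0.0, 0.0, 1.0]] [[0.022, -1.0, -0.007, -10.746], [0.992, 0.021, 0.125, -608.648], [-0.125, -0.009, 0.992, -1597.501], [0.0, 0.0, 0
[... 389 characters left out ...]
p cap_grip [([655.9, -255.2, 47.1], 0.59), ([661.8, -147.5, 47.5], 0.58), ([514.5, -193.1, 186.4], 0.53)]
top mill [([517.6, -192.0, -5.8], 0.72)]
top mill_mouth [([513.0, -195.6, 147.5], 0.59), ([517.3, -192.3, -3.3], 0.4)]
top tray [([538.8, 205.0, 0.5], 0.75)]
scene cap [([659.3, -149.9, -3.0], 0.8), ([373.4, -188.9, 0.5], 0.75), ([655.4, -251.8, 3.1], 0.48), ([514.2, -191.1, 136.5], 0.46)]
scene cap_grip [([658.8, -148.4, 49.5], 0.8), ([515.9, -194.3, 186.1], 0.72), ([658.0, -252.6, 51.3], 0.63), ([371.7, -190.3, 51.2], 0.59)]
scene mill [([513.4, -192.7, 0.5], 0.6)]
scene mill_mouth [([513.9, -191.4, 149.0], 0.79), ([515.5, -192.1, 137.5], 0.55)]
scene tray [([539.0, 208.7, 3.9], 0.79)]
```

```bash
python3 - <<'E'
import cv2
a=cv2.imread("pics/top0.png");b=cv2.imread("pics/scene0.png")
cv2.imwrite("pics/top0x.png",cv2.resize(a,(800,600),interpolation=2))
cv2.imwrite("pics/scene0x.png",cv2.resize(b,(800,600),interpolation=2))
E
```

```text
(no output)
```

View pics/top0x.png

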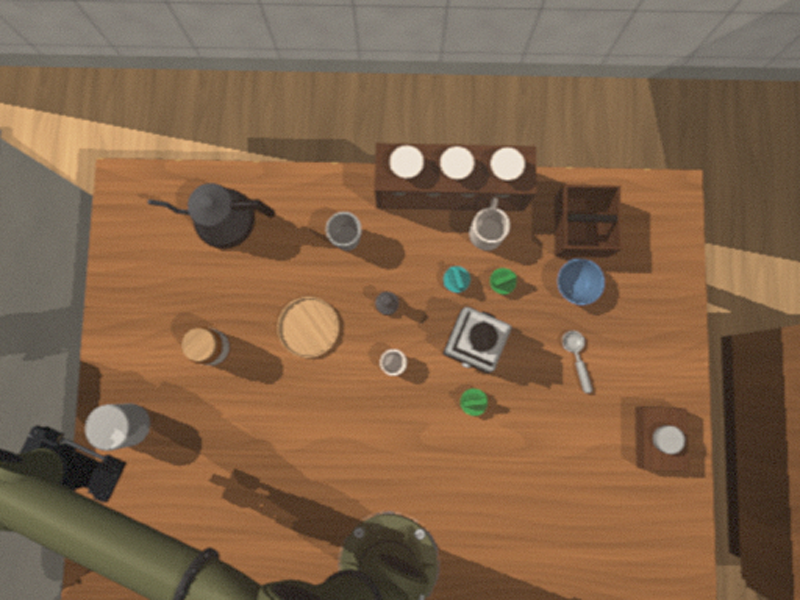

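View pics/scene0x.png

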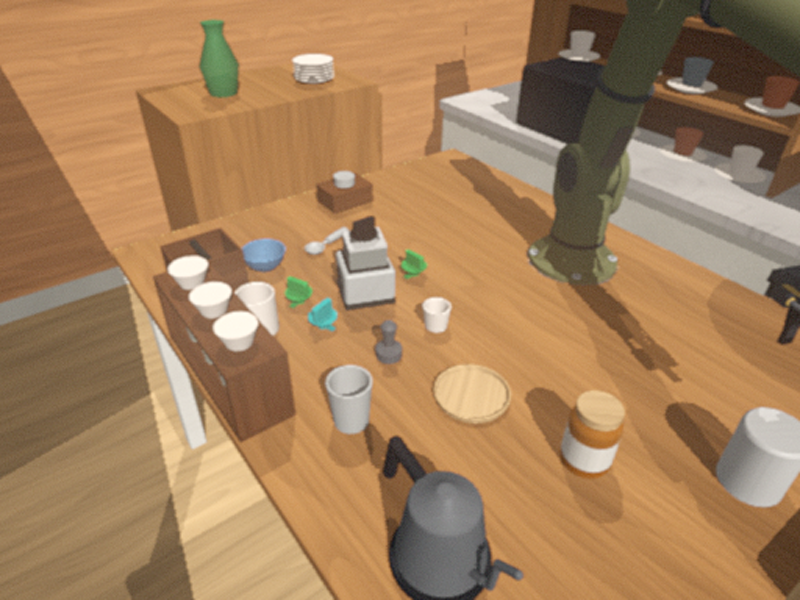

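The cap candidates (top view, enlarged px) are turquoise (457,279), green (503,281), green (474,402), and black on the mill (484,336). Only the black one fits, since it is black and caught in the mill's mouth. I'll check it in a crop.

```bash
python3 - <<'E'
import cv2
a=cv2.imread("pics/top0.png");b=cv2.imread("pics/scene0.png")
A=cv2.resize(a[185:250,270:340],(400,371),interpolation=2)
B=cv2.resize(b[130:200,205:275],(371,371),interpolation=2)
cv2.imwrite("pics/crop0.png",cv2.hconcat([A,B]))
E
```

```text
(no output)
```

View pics/crop0.png

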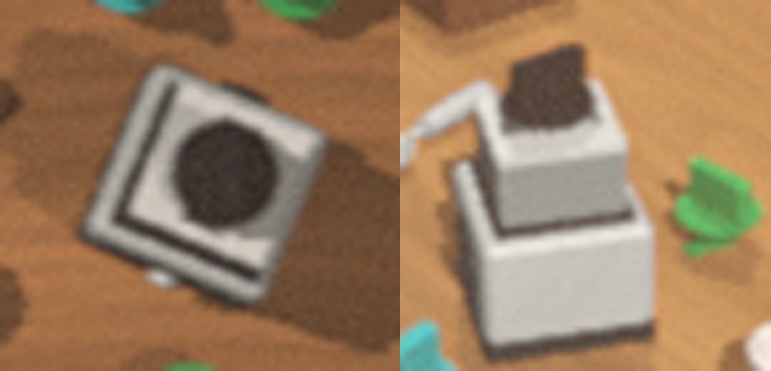

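```bash
cat > h.py <<'E'
from plant import manip, eyes
import numpy as np, cv2
from scipy.spatial.transform import Rotation as R
def delta(target, yaw_y=None):
    """target TCP mm, tool down with jaw dir y at world yaw (mod pi). prints shift in tool axes (m) and turn"""
    s=manip.observe(); r=R.from_quat(s["ee_rot"]); p=np.array(s["tool_pos"])
    d=r.inv().apply(np.array(target)-p)/1000
    print("pos",p.round(1),"f",s["force"].round(1),"t",s["time"],"axes x",r.apply([1,0,0]).round(3),"y",r.apply([0,1,0]).round(3))
    print("delta",d.round(4))
    if yaw_y is not None:
        for a in (yaw_y,yaw_y+np.pi):
            y=np.array([np.cos(a),np.sin(a),0]);x=np.array([0,0,-1.]);z=np.cross(x,y)
            g=R.from_matrix(np.c_[x,y,z]); print("turn",(r.inv()*g).as_rotvec().round(4))
E
python3 - <<'E'
from h import *
delta([450,200,450],0); delta([514,-193,450],0)
print(manip.observe()["q"].round(3))
E
```

```text
pos [245.2 602.  404.8] f [ 0.4 -1.   0.1] t 0.65 axes x [ 0.  0. -1.] y [0.377 0.926 0.   ]
delta [-0.0452 -0.295   0.3413]
turn [ 1.184e+00 -0.000e+00 -1.000e-04]
turn [-1.9576e+00  1.0000e-04 -0.0000e+00]
pos [245.2 602.  404.8] f [ 0.4 -1.   0.1] t 0.65 axes x [ 0.  0. -1.] y [0.377 0.926 0.   ]
delta [-0.0452 -0.6348  0.5488]
turn [ 1.184e+00 -0.000e+00 -1.000e-04]
turn [-1.9576e+00  1.0000e-04 -0.0000e+00]
[-1.17   0.321 -0.07   1.45   0.023  1.371 -0.057]
```

The crop shows the black cap seated in the mill's mouth, with its grip bar upright, so this is the target. I'm moving over to it in two legs.

```bash
python3 -m handwheel '[{"delta_pos":[-0.004,-0.024,0.028],"turn":[0.07,0,0],"gripper":1},{"delta_pos":[-0.008,-0.049,0.057],"turn":[0.14,0,0],"gripper":1},{"delta_pos":[-0.012,-0.074,0.085],"turn":[0.21,0,0],"gripper":1},{"delta_pos":[-0.016,-0.098,0.113],"turn":[0.28,0,0],"gripper":1},{"delta_pos":[-0.020,-0.123,0.142],"turn":[0.35,0,0],"gripper":1},{"delta_pos":[-0.024,-0.148,0.170],"turn":[0.42,0,0],"gripper":1},{"delta_pos":[-0.028,-0.172,0.199],"turn":[0.49,0,0],"gripper":1},{"delta_pos":[-0.032,-0.197,0.227],"turn":[0.56,0,0],"gripper":1},{"delta_pos":[-0.036,-0.221,0.256],"turn":[0.63,0,0],"gripper":1},{"delta_pos":[-0.040,-0.246,0.284],"turn":[0.70,0,0],"gripper":1},{"delta_pos":[-0.043,-0.270,0.313],"turn":[0.77,0,0],"gripper":1},{"delta_pos":[-0.045,-0.295,0.341],"turn":[0.84,0,0],"gripper":1}]' 30
python3 - <<'E'
from h import *
delta([490,-180,480],-0.36)
E
```

```text
time: 1.65
tool_pos: [450.3, 198.3, 450.6]
ee_rot: [0.409, 0.577, -0.407, 0.578]
force: [1.6, 1.0, 0.1]
gripper_width: 1.003
pos [450.3 198.3 450.6] f [1.6 1.  0.1] t 1.65 axes x [ 0.001  0.001 -1.   ] y [0.943 0.334 0.002]
delta [-0.0298 -0.0889  0.3698]
turn [ 0.7006 -0.0012 -0.0014]
turn [-2.441e+00  1.800e-03 -1.600e-03]
```

```bash
python3 -m handwheel '[{"delta_pos":[-0.003,-0.008,0.034],"turn":[0.06,0,0],"gripper":1},{"delta_pos":[-0.005,-0.016,0.067],"turn":[0.12,0,0],"gripper":1},{"delta_pos":[-0.008,-0.024,0.101],"turn":[0.18,0,0],"gripper":1},{"delta_pos":[-0.011,-0.032,0.134],"turn":[0.24,0,0],"gripper":1},{"delta_pos":[-0.014,-0.040,0.168],"turn":[0.30,0,0],"gripper":1},{"delta_pos":[-0.016,-0.048,0.202],"turn":[0.36,0,0],"gripper":1},{"delta_pos":[-0.019,-0.057,0.235],"turn":[0.42,0,0],"gripper":1},{"delta_pos":[-0.022,-0.065,0.269],"turn":[0.48,0,0],"gripper":1},{"delta_pos":[-0.024,-0.073,0.302],"turn":[0.54,0,0],"gripper":1},{"delta_pos":[-0.027,-0.081,0.336],"turn":[0.60,0,0],"gripper":1},{"delta_pos":[-0.030,-0.089,0.370],"turn":[0.68,0,0],"gripper":1},{"delta_pos":[-0.030,-0.089,0.370],"turn":[0.70,0,0],"gripper":1}]'
python3 - <<'E'
from h import *
delta([514,-193,480],-0.36)
im=eyes.get_image("wrist"); cv2.imwrite("pics/w1.png",im); cv2.imwrite("pics/w1x.png",cv2.resize(im,(800,600),interpolation=2))
V=np.array(eyes.camera_info("wrist")["view"]); print((-V[:3,:3].T@V[:3,3]).round(1), -V[2,:3].round(3))
for t in ["cap","cap_grip","cap_lugs","mill_mouth"]:
        print(t,[(np.round(d["xyz"],1).tolist(),round(d["conf"],2)) for d in eyes.pinpoint("wrist",t)])
E
```

```text
time: 2.65
tool_pos: [488.6, -187.9, 481.4]
ee_rot: [0.584, 0.397, -0.584, 0.4]
force: [-0.4, -0.8, -0.5]
gripper_width: 0.999
pos [ 488.6 -187.9  481.4] f [-0.4 -0.8 -0.5] t 2.65 axes x [ 0.003 -0.004 -1.   ] y [ 0.931 -0.365  0.004]
delta [ 0.0015  0.0255 -0.0046]
turn [-0.0137  0.0021 -0.0044]
turn [ 3.1279 -0.0069 -0.0033]
[ 520.6 -106.   461. ] [-0.109 -0.287 -0.952]
cap [([662.2, -145.9, -0.7], 0.93), ([775.9, -220.3, -0.5], 0.67), ([660.4, -257.3, -2.6], 0.65), ([373.4, -194.3, 3.4], 0.64)]
cap_grip [([367.5, -187.2, 48.3], 0.96), ([657.9, -253.7, 49.8], 0.88), ([511.2, -191.9, 184.8], 0.71), ([661.3, -145.3, 49.1], 0.56)]
cap_lugs [([370.2, -188.6, -4.6], 0.85), ([517.3, -195.4, 138.4], 0.83), ([653.7, -253.7, 3.2], 0.64), ([660.7, -150.5, -0.6], 0.64)]
mill_mouth []
```

View pics/w1x.png

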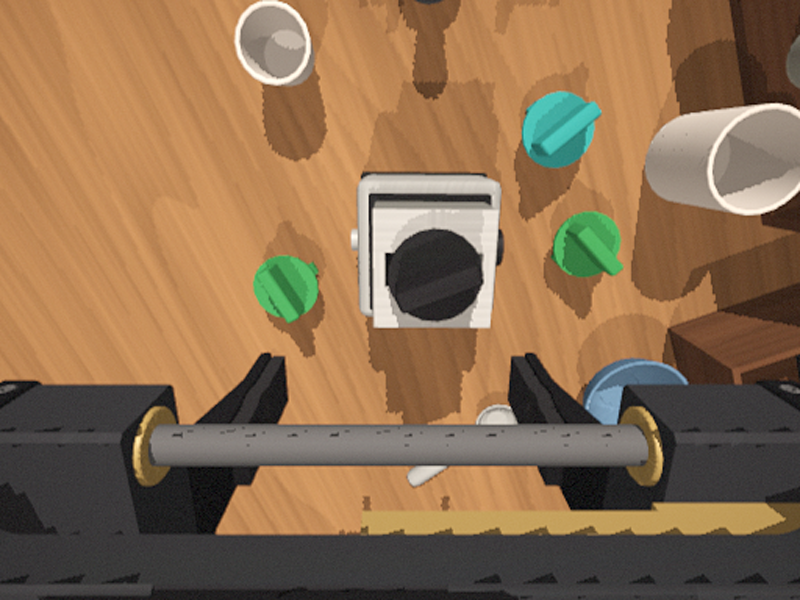

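The wrist view shows the black cap at (435,275) in the mouth. The slot end shows at (388,262), and the bar slopes about 20° up and to the right relative to the slot, which fits the caught state. Next I'm measuring the bar and the hopper.

```bash
python3 - <<'E'
import cv2,numpy as np
im=cv2.imread("pics/w1.png")
c=im[105:220,220:330].astype(float)
g=np.clip((c/255)**0.45*255,0,255).astype(np.uint8)
cv2.imwrite("pics/w1c.png",cv2.resize(g,None,fx=5,fy=5,interpolation=cv2.INTER_CUBIC))
E
```

```text
(no output)
```

View pics/w1c.png

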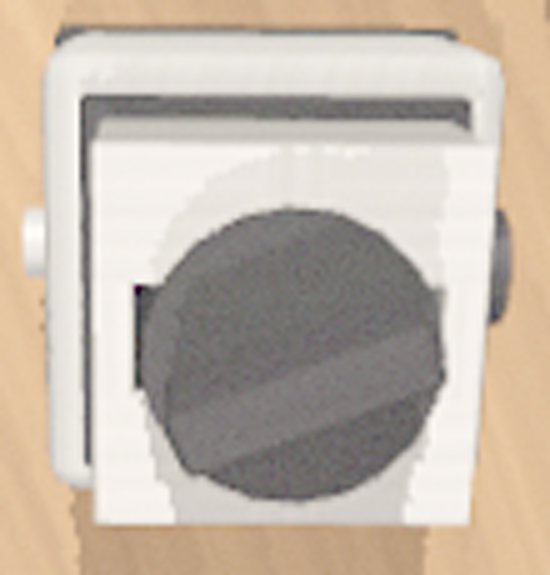

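```bash
cat >> h.py <<'E'
def proj(info,P):
    V=np.array(info["view"]);K=np.array(info["mtx"]);P=np.atleast_2d(P)
    c=P@V[:3,:3].T+V[:3,3]; c=c*[1,-1,-1]; u=c@K.T; return u[:,:2]/u[:,2:]
def unproj(info,px,z):
    V=np.array(info["view"]);K=np.array(info["mtx"]);px=np.atleast_2d(px)
    d=(np.c_[px,np.ones(len(px))]@np.linalg.inv(K).T)*[1,-1,-1]@V[:3,:3]
    o=-V[:3,:3].T@V[:3,3]; return o+d*((z-o[2])/d[:,2:])
def rect(x,y,z,yaw,lx,ly):
    a=np.array([[1,1],[-1,1],[-1,-1],[1,-1]])*[lx/2,ly/2]
    c,s=np.cos(yaw),np.sin(yaw); return np.c_[a@np.array([[c,s],[-s,c]])+[x,y],np.full(4,z)]
def circ(x,y,z,r):
    t=np.linspace(0,2*np.pi,60); return np.c_[x+r*np.cos(t),y+r*np.sin(t),np.full(60,z)]
E
python3 - <<'E'
from h import *
I=eyes.camera_info("wrist"); np.savez("w1i.npz",mtx=I["mtx"],view=I["view"])
f=lambda q:np.array(q)/5+[220-.4,105-.4]
p=unproj(I,f([(97,142),(495,142),(470,522),(97,522)]),150); print(p.round(1),p.mean(0).round(1))
e=np.roll(p,-1,0)-p; print(np.degrees(np.arctan2(e[:,1],e[:,0])).round(1),np.linalg.norm(e,axis=1).round(1))
m=f([(440,322),(445,380),(195,475),(165,425)])
b=unproj(I,m,198);print(b.round(1),b.mean(0).round(1))
for i,j in((3,0),(2,1)): d=b[j]-b[i]; print(np.degrees(np.arctan2(d[1],d[0])))
E
```

```text
[[ 493.2 -127.9  150. ]
 [ 570.7 -156.7  150. ]
 [ 541.2 -236.   150. ]
 [ 462.5 -206.7  150. ]] [ 516.9 -181.8  150. ]
[ -20.4 -110.4  159.6   68.7] [82.7 84.5 84.  84.5]
[[ 544.3 -175.5  198. ]
 [ 541.9 -186.4  198. ]
 [ 492.2 -187.7  198. ]
 [ 490.4 -176.5  198. ]] [ 517.2 -181.5  198. ]
1.034572512715123
1.5823941757585847
```

```bash
python3 - <<'E'
from h import *
print(manip.observe()["tool_pos"])
I=eyes.camera_info("wrist");im=eyes.get_image("wrist");J=eyes.camera_info("wrist");print(abs(np.array(I["view"])-J["view"]).max())
np.savez("w2i.npz",mtx=I["mtx"],view=I["view"]); cv2.imwrite("pics/w2.png",im)
c=im[105:225,220:330].astype(float)
g=np.clip((c/255)**0.45*255,0,255).astype(np.uint8)
g=cv2.resize(g,None,fx=5,fy=5,interpolation=cv2.INTER_CUBIC)
cv2.imwrite("pics/w2c.png",g)
f=lambda P:((proj(I,P)-[220-.4,105-.4])*5).round().astype(int)
for x,y,col in((516,-191,(0,0,255)),):
    yb=np.radians(1.3)
    for P in (rect(x,y,150,np.radians(-20.9),84,84),rect(x,y,198,yb,54,14),circ(x,y,166,32),rect(x,y,150,np.radians(-20.9),68,26)):
        cv2.polylines(g,[f(P)],True,col,1)
cv2.imwrite("pics/w2o.png",g)
E
```

```text
[ 490.21464344 -178.6661688   479.9834736 ]
0.06078857177835317
```

View pics/w2o.png

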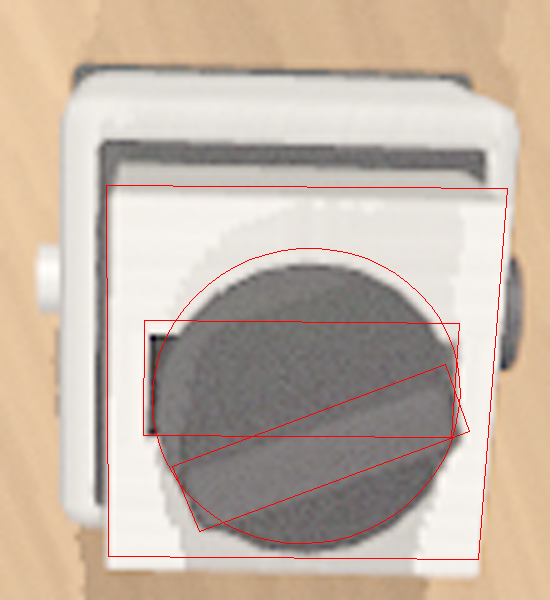

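```bash
python3 - <<'E'
from h import *
I=np.load("w2i.npz"); im=cv2.imread("pics/w2.png")
# disc: dark mask fit ; plate corners
f=lambda q:np.array(q)/5+[220-.4,105-.4]
p=unproj(I,f([(108,192),(503,199),(478,578),(104,570)]),150); print(p.round(1),p.mean(0).round(1))
b=unproj(I,f([(440,374),(460,434),(207,530),(180,473)]),198); print(b.round(1),b.mean(0).round(1))
for i,j in((3,0),(2,1)): d=b[j]-b[i]; print(np.degrees(np.arctan2(d[1],d[0])))
d=unproj(I,f([(308,262),(308,552),(153,400),(460,400)]),166); print(d.round(1)); print(d[:2].mean(0),d[2:].mean(0))
# top camera check
T=eyes.camera_info("top"); t=cv2.imread("pics/top0.png")
g=cv2.resize(t[180:255,270:345],None,fx=8,fy=8,interpolation=2)
k=lambda P:((proj(T,P)-[270-.44,180-.44])*8).round().astype(int)
for x,y,c in((517.5,-193,(0,0,255)),):
    for P in (rect(x,y,150,np.radians(-20.6),84,84),circ(x,y,166,32)): cv2.polylines(g,[k(P)],True,c,1)
cv2.imwrite("pics/topo.png",g)
E
```

```text
[[ 491.6 -138.4  150. ]
 [ 568.9 -168.7  150. ]
 [ 539.  -249.7  150. ]
 [ 459.7 -218.1  150. ]] [ 514.8 -193.7  150. ]
[[ 541.4 -184.9  198. ]
 [ 541.4 -197.4  198. ]
 [ 490.6 -199.   198. ]
 [ 489.7 -186.4  198. ]] [ 515.8 -191.9  198. ]
1.5890512180750456
1.8159125034341825
[[ 525.9 -163.6  166. ]
 [ 505.5 -223.4  166. ]
 [ 486.3 -179.9  166. ]
 [ 546.1 -202.2  166. ]]
[ 515.68498307 -193.51905059  166.        ] [ 516.20074007 -191.03565444  166.        ]
```

View pics/topo.png

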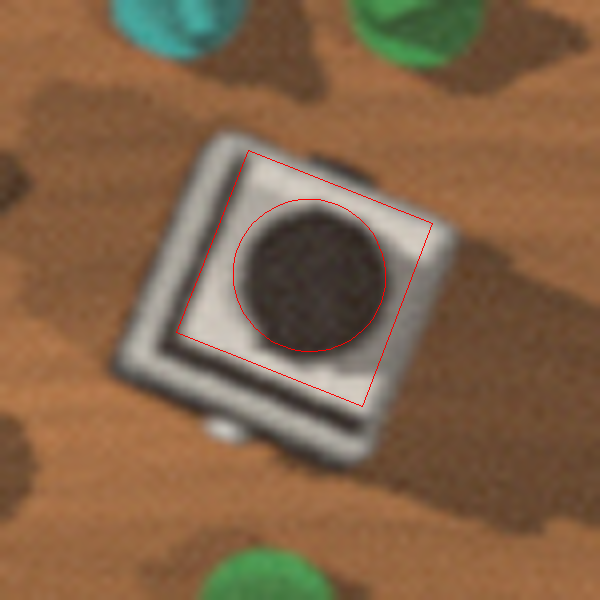

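```bash
python3 - <<'E'
from h import *
delta([515.5,-193,410],np.radians(-88.4))
E
```

```text
pos [ 490.3 -178.5  480. ] f [ 0.9 -0.5 -1. ] t 2.95 axes x [ 0.001  0.002 -1.   ] y [ 0.937 -0.348  0.   ]
delta [0.07   0.0287 0.0049]
turn [ 1.1871e+00 -2.1000e-03  1.0000e-03]
turn [-1.9545e+00 -1.1000e-03 -2.4000e-03]
```

```bash
python3 -m handwheel '[{"delta_pos":[0.007,0.003,0],"turn":[0.12,0,0],"gripper":1},{"delta_pos":[0.014,0.006,0.001],"turn":[0.24,0,0],"gripper":1},{"delta_pos":[0.021,0.009,0.001],"turn":[0.36,0,0],"gripper":1},{"delta_pos":[0.028,0.012,0.002],"turn":[0.48,0,0],"gripper":1},{"delta_pos":[0.035,0.015,0.002],"turn":[0.60,0,0],"gripper":1},{"delta_pos":[0.042,0.018,0.003],"turn":[0.72,0,0],"gripper":1},{"delta_pos":[0.049,0.021,0.003],"turn":[0.84,0,0],"gripper":1},{"delta_pos":[0.056,0.024,0.004],"turn":[0.96,0,0],"gripper":1},{"delta_pos":[0.063,0.027,0.005],"turn":[1.08,0,0],"gripper":1},{"delta_pos":[0.070,0.0287,0.005],"turn":[1.187,-0.002,0.001],"gripper":1},{"delta_pos":[0.070,0.0287,0.005],"turn":[1.187,-0.002,0.001],"gripper":1},{"delta_pos":[0.070,0.0287,0.005],"turn":[1.187,-0.002,0.001],"gripper":1}]'
python3 -m handwheel '[{"delta_pos":[0,0,0],"turn":[0,0,0],"gripper":1}]'
python3 - <<'E'
from h import *
delta([515.5,-193,352],np.radians(-88.4))
I=eyes.camera_info("wrist");im=eyes.get_image("wrist")
np.savez("w3i.npz",mtx=I["mtx"],view=I["view"]); cv2.imwrite("pics/w3.png",im)
g=np.clip((im/255)**0.5*255,0,255).astype(np.uint8)
g=cv2.resize(g,(800,600),interpolation=2)
for P in (rect(515.5,-193,198,np.radians(1.6),54,14),circ(515.5,-193,166,32),rect(515.5,-193,150,np.radians(-21),84,84)):
    cv2.polylines(g,[((proj(I,P)+.5)*1.5625).astype(int)],True,(0,0,255),1)
cv2.imwrite("pics/w3o.png",g)
E
```

```text
time: 3.95
tool_pos: [515.6, -191.9, 409.7]
ee_rot: [-0.707, -0.012, 0.707, -0.012]
force: [-0.2, -0.0, 0.3]
gripper_width: 0.996
time: 4.03
tool_pos: [515.8, -191.3, 410.1]
ee_rot: [-0.707, -0.013, 0.707, -0.013]
force: [0.3, 0.3, -0.5]
gripper_width: 0.999
pos [ 515.8 -191.3  410.1] f [ 0.3  0.3 -0.5] t 4.0333 axes x [-0.     0.001 -1.   ] y [ 0.037 -0.999 -0.001]
delta [0.0581 0.0017 0.0003]
turn [0.0094 0.0004 0.0007]
turn [-3.1322e+00 -1.1000e-03  6.0000e-04]
```

View pics/w3o.png

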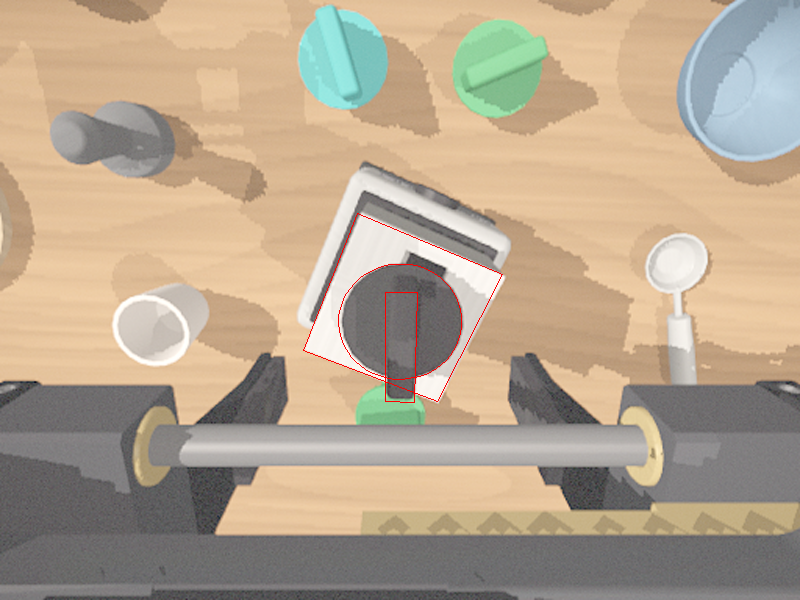

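The overlay matches the bar (401,345), disc and plate within about 1 mm. The bar is centred between the fingers and the sides are clear, so I'm descending and closing.

```bash
python3 -m handwheel '[{"delta_pos":[0.015,0.001,0.001],"turn":[0.009,0,0],"gripper":1},{"delta_pos":[0.030,0.0015,0.001],"turn":[0.009,0,0],"gripper":1},{"delta_pos":[0.045,0.0015,0.001],"turn":[0.009,0,0],"gripper":1},{"delta_pos":[0.054,0.0015,0.001],"turn":[0.009,0,0],"gripper":1},{"delta_pos":[0.058,0.0015,0.001],"turn":[0.009,0,0],"gripper":1},{"delta_pos":[0.058,0.0015,0.001],"turn":[0.009,0,0],"gripper":1}]' 40
python3 -m handwheel '[{"delta_pos":[0,0,0],"turn":[0,0,0],"gripper":0.5},{"delta_pos":[0,0,0],"turn":[0,0,0],"gripper":0.4},{"delta_pos":[0,0,0],"turn":[0,0,0],"gripper":0.3},{"delta_pos":[0,0,0],"turn":[0,0,0],"gripper":0.22},{"delta_pos":[0,0,0],"turn":[0,0,0],"gripper":0.19},{"delta_pos":[0,0,0],"turn":[0,0,0],"gripper":0.16},{"delta_pos":[0,0,0],"turn":[0,0,0],"gripper":0.1},{"delta_pos":[0,0,0],"turn":[0,0,0],"gripper":0}]' 40
python3 -m handwheel '[{"delta_pos":[0,0,0],"turn":[0,0,0],"gripper":0},{"delta_pos":[0,0,0],"turn":[0,0,0],"gripper":0},{"delta_pos":[0,0,0],"turn":[0,0,0],"gripper":0}]'
python3 - <<'E'
from h import *
delta([515.5,-193,352-8.5],np.radians(-88.4)); print(manip.observe()["torque"],manip.observe()["q"].round(2))
E
```

```text
time: 4.58
tool_pos: [514.7, -192.2, 351.6]
ee_rot: [-0.707, -0.011, 0.708, -0.01]
force: [-0.4, -0.1, 0.9]
gripper_width: 1.0
time: 5.25
tool_pos: [514.8, -192.3, 351.7]
ee_rot: [-0.707, -0.011, 0.707, -0.01]
force: [-0.5, 0.2, 1.2]
gripper_width: 0.481
time: 5.5
tool_pos: [514.7, -192.3, 351.7]
ee_rot: [-0.707, -0.011, 0.708, -0.01]
force: [-0.2, 0.2, 0.4]
gripper_width: 0.245
pos [ 514.7 -192.3  351.7] f [-0.2  0.2  0.4] t 5.5 axes x [-0.001  0.001 -1.   ] y [ 0.029 -1.    -0.001]
delta [ 0.0082  0.0008 -0.0007]
turn [0.0015 0.0013 0.0013]
turn [-3.1401e+00 -2.1000e-03  2.1000e-03]
[-0.05411453  0.19765306 -0.01005409] [-0.38  0.17  0.77  1.8  -0.12  1.23 -1.12]
```

```bash
python3 -m handwheel '[{"delta_pos":[0,0,0],"turn":[0,0,0],"gripper":0},{"delta_pos":[0,0,0],"turn":[0,0,0],"gripper":0},{"delta_pos":[0,0,0],"turn":[0,0,0],"gripper":0},{"delta_pos":[0,0,0],"turn":[0,0,0],"gripper":0}]'
python3 - <<'E'
from h import *
delta([515.5,-193,352-8.5],np.radians(-88.4)); print(manip.observe()["torque"],manip.observe()["q"].round(2))
E
```

```text
time: 5.83
tool_pos: [514.6, -193.0, 351.7]
ee_rot: [-0.707, -0.01, 0.707, -0.01]
force: [-0.0, -3.9, -1.6]
gripper_width: 0.155
pos [ 514.6 -193.   351.7] f [-0.  -3.9 -1.6] t 5.8333 axes x [-0.001  0.    -1.   ] y [ 0.029 -1.    -0.   ]
delta [ 0.0082  0.     -0.0009]
turn [0.0008 0.0013 0.0001]
turn [-3.1407e+00 -2.0000e-04  2.1000e-03]
[-0.80217762  0.1844354  -0.02627957] [-0.38  0.17  0.77  1.8  -0.12  1.23 -1.12]
```

```bash
python3 -m handwheel '[{"delta_pos":[0.002,0.0005,0],"turn":[0,0,0],"gripper":0},{"delta_pos":[0.004,0.0005,0],"turn":[0,0,0],"gripper":0},{"delta_pos":[0.006,0.0005,0],"turn":[0,0,0],"gripper":0},{"delta_pos":[0.008,0.0005,0],"turn":[0,0,0],"gripper":0},{"delta_pos":[0.0085,0.0005,0],"turn":[0,0,0],"gripper":0},{"delta_pos":[0.0085,0.0005,0],"turn":[0,0,0],"gripper":0}]'
python3 - <<'E'
from h import *
delta([515.5,-193,352-8.5],np.radians(-88.4)); print(manip.observe()["torque"],manip.observe()["q"].round(2))
I=eyes.camera_info("wrist");im=eyes.get_image("wrist")
cv2.imwrite("pics/w4.png",np.hstack([cv2.resize(np.clip((im[100:280,150:350]/255)**0.5*255,0,255).astype(np.uint8),None,fx=4,fy=3.3,interpolation=2)]))
E
```

```text
time: 6.33
tool_pos: [514.7, -193.2, 343.5]
ee_rot: [-0.707, -0.011, 0.708, -0.01]
force: [-1.4, 0.3, 6.5]
gripper_width: 0.155
pos [ 514.7 -193.2  343.5] f [-1.4  0.3  6.5] t 6.3333 axes x [-0.001  0.001 -1.   ] y [ 0.029 -1.    -0.001]
delta [-0.     -0.0001 -0.0008]
turn [0.0012 0.0014 0.0009]
turn [-3.1404e+00 -1.4000e-03  2.1000e-03]
[0.07730533 0.78468567 0.0448949 ] [-0.38  0.18  0.77  1.81 -0.13  1.21 -1.11]
```

View pics/w4.png

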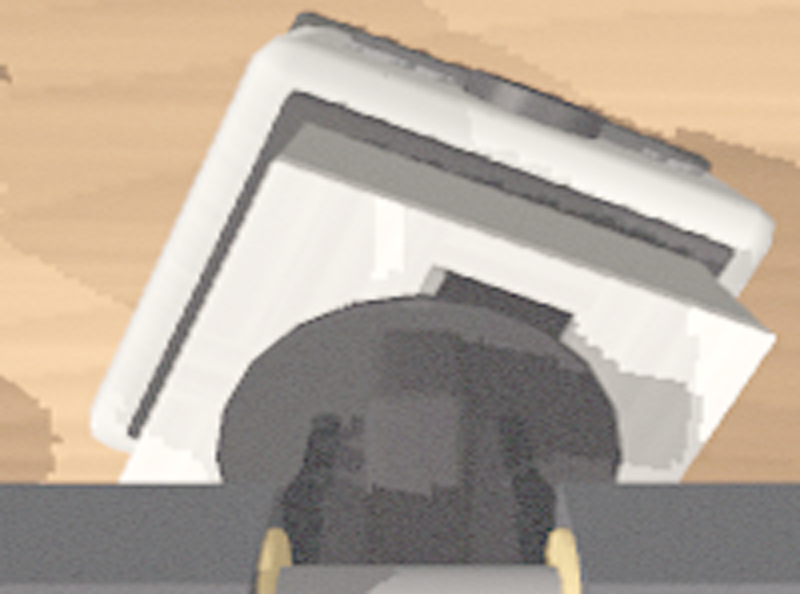

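The cap is pressed 8.2 mm with 6.5 N on it, matching the spring, and the disc sits just above the plate. I'm twisting the first part while checking the torque.

```bash
python3 -m handwheel '[{"delta_pos":[0.0003,0,0],"turn":[-0.04,0,0],"gripper":0},{"delta_pos":[0.0003,0,0],"turn":[-0.08,0,0],"gripper":0},{"delta_pos":[0.0003,0,0],"turn":[-0.12,0,0],"gripper":0},{"delta_pos":[0.0003,0,0],"turn":[-0.16,0,0],"gripper":0},{"delta_pos":[0.0003,0,0],"turn":[-0.20,0,0],"gripper":0},{"delta_pos":[0.0003,0,0],"turn":[-0.24,0,0],"gripper":0},{"delta_pos":[0.0003,0,0],"turn":[-0.28,0,0],"gripper":0},{"delta_pos":[0.0003,0,0],"turn":[-0.30,0,0],"gripper":0},{"delta_pos":[0.0003,0,0],"turn":[-0.30,0,0],"gripper":0}]'
python3 - <<'E'
from h import *
delta([515.5,-193,352-8.5],np.radians(-21.5)); print(manip.observe()["torque"],manip.observe()["q"].round(2))
E
```

```text
time: 7.13
tool_pos: [515.2, -192.9, 344.0]
ee_rot: [0.698, 0.117, -0.697, 0.116]
force: [-0.8, -0.0, 6.2]
gripper_width: 0.16
pos [ 515.2 -192.9  344. ] f [-0.8 -0.   6.2] t 7.1333 axes x [ 0.     0.001 -1.   ] y [ 0.325 -0.946 -0.001]
delta [ 0.0005  0.0002 -0.0003]
turn [-0.8651 -0.0012  0.0009]
turn [2.2765e+00 1.1000e-03 1.5000e-03]
[ 0.01342032  0.39051553 -0.02829658] [-0.35  0.17  0.74  1.81 -0.13  1.21 -0.82]
```

```bash
python3 -m handwheel '[{"delta_pos":[0.001,0,0],"turn":[-0.04,0,0],"gripper":0},{"delta_pos":[0.001,0,0],"turn":[-0.08,0,0],"gripper":0},{"delta_pos":[0.001,0,0],"turn":[-0.12,0,0],"gripper":0},{"delta_pos":[0.001,0,0],"turn":[-0.16,0,0],"gripper":0},{"delta_pos":[0.001,0,0],"turn":[-0.20,0,0],"gripper":0},{"delta_pos":[0.001,0,0],"turn":[-0.24,0,0],"gripper":0},{"delta_pos":[0.001,0,0],"turn":[-0.28,0,0],"gripper":0},{"delta_pos":[0.001,0,0],"turn":[-0.32,0,0],"gripper":0},{"delta_pos":[0.001,0,0],"turn":[-0.36,0,0],"gripper":0},{"delta_pos":[0.001,0,0],"turn":[-0.40,0,0],"gripper":0},{"delta_pos":[0.001,0,0],"turn":[-0.44,0,0],"gripper":0},{"delta_pos":[0.001,0,0],"turn":[-0.44,0,0],"gripper":0}]'
python3 - <<'E'
from h import *
delta([515.5,-193,352-8.5],np.radians(-21.5)); print(manip.observe()["torque"],manip.observe()["q"].round(2))
im=eyes.get_image("wrist")
cv2.imwrite("pics/w5.png",cv2.resize(np.clip((im[80:300,120:390]/255)**0.5*255,0,255).astype(np.uint8),None,fx=2.7,fy=2.7,interpolation=2))
E
```

```text
time: 8.13
tool_pos: [515.6, -192.3, 343.6]
ee_rot: [0.656, 0.267, -0.654, 0.266]
force: [-1.0, 0.8, 6.3]
gripper_width: 0.156
pos [ 515.6 -192.3  343.6] f [-1.   0.8  6.3] t 8.1333 axes x [ 0.002  0.002 -1.   ] y [ 0.698 -0.716 -0.001]
delta [0.0001 0.0004 0.0005]
turn [-0.4228 -0.0029  0.    ]
turn [2.7188 0.     0.004 ]
[ 0.00055773  0.51544956 -0.05676998] [-0.31  0.17  0.69  1.8  -0.12  1.21 -0.39]
```

View pics/w5.png

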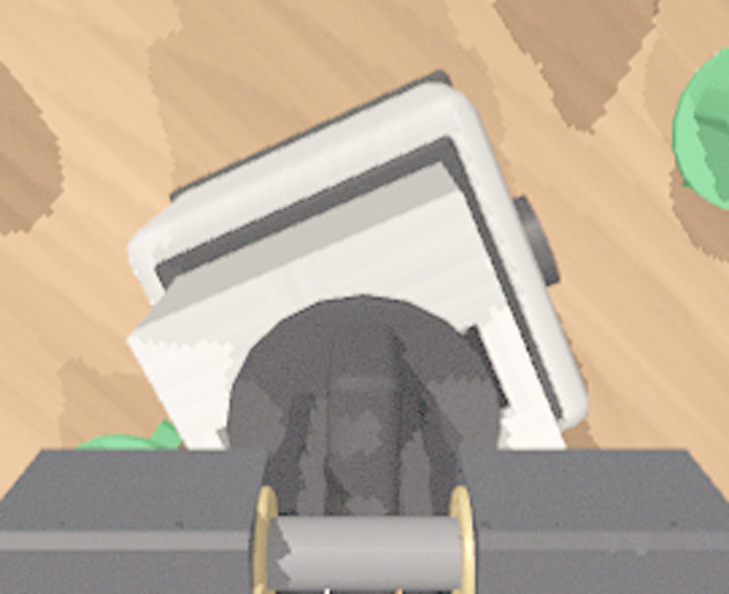

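The bar at (362,400) is turning with the fingers and the torque is small. I'm turning the remaining 0.42.

```bash
python3 -m handwheel '[{"delta_pos":[0.0007,0,0],"turn":[-0.04,0,0],"gripper":0},{"delta_pos":[0.0007,0,0],"turn":[-0.08,0,0],"gripper":0},{"delta_pos":[0.0007,0,0],"turn":[-0.12,0,0],"gripper":0},{"delta_pos":[0.0007,0,0],"turn":[-0.16,0,0],"gripper":0},{"delta_pos":[0.0007,0,0],"turn":[-0.20,0,0],"gripper":0},{"delta_pos":[0.0007,0,0],"turn":[-0.24,0,0],"gripper":0},{"delta_pos":[0.0007,0,0],"turn":[-0.28,0,0],"gripper":0},{"delta_pos":[0.0007,0,0],"turn":[-0.32,0,0],"gripper":0},{"delta_pos":[0.0007,0,0],"turn":[-0.36,0,0],"gripper":0},{"delta_pos":[0.0007,0,0],"turn":[-0.39,0,0],"gripper":0},{"delta_pos":[0.0007,0,0],"turn":[-0.42,0,0],"gripper":0},{"delta_pos":[0.0007,0,0],"turn":[-0.42,0,0],"gripper":0}]'
python3 - <<'E'
from h import *
delta([515.5,-193,352],np.radians(-21.0)); print(manip.observe()["torque"],manip.observe()["q"].round(2))
I=eyes.camera_info("wrist");im=eyes.get_image("wrist")
g=np.clip((im[80:300,120:390]/255)**0.5*255,0,255).astype(np.uint8)
cv2.imwrite("pics/w6.png",cv2.resize(g,None,fx=2.7,fy=2.7,interpolation=2))
np.savez("w6i.npz",mtx=I["mtx"],view=I["view"])
E
```

```text
time: 9.18
tool_pos: [515.9, -192.5, 343.7]
ee_rot: [0.586, 0.397, -0.584, 0.397]
force: [-1.5, -1.1, 6.1]
gripper_width: 0.16
pos [ 515.9 -192.5  343.7] f [-1.5 -1.1  6.1] t 9.1833 axes x [ 0.003  0.002 -1.   ] y [ 0.929 -0.369  0.002]
delta [-0.0083 -0.0002  0.0006]
turn [-0.0116 -0.0031 -0.0019]
turn [ 3.13e+00 -2.90e-03  4.90e-03]
[-0.23687615  0.51543847 -0.00178806] [-0.27  0.16  0.65  1.8  -0.11  1.21  0.03]
```

View pics/w6.png

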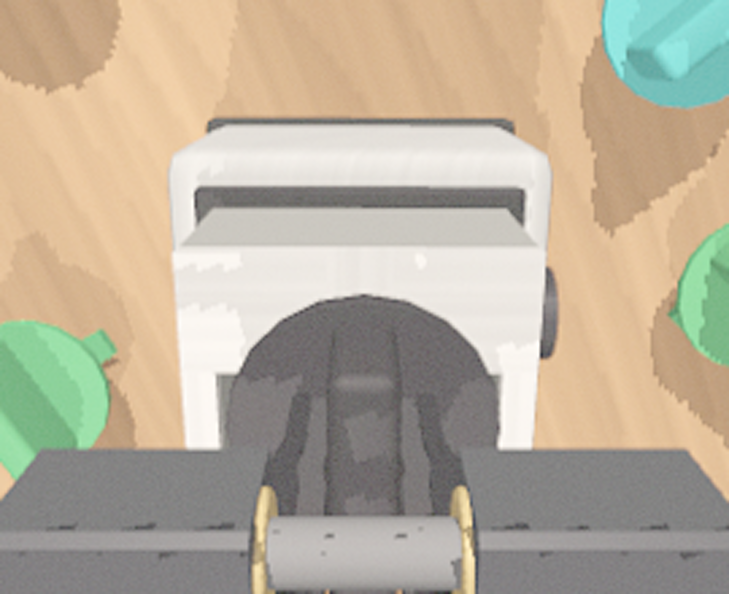

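The hopper is now square to the gripper and the bar is perpendicular to the slot, so the lugs lie along it. I'm lifting slowly while watching the force.

```bash
python3 -m handwheel '[{"delta_pos":[-0.003,0,0],"turn":[0,0,0],"gripper":0},{"delta_pos":[-0.006,0,0],"turn":[0,0,0],"gripper":0},{"delta_pos":[-0.009,0,0],"turn":[0,0,0],"gripper":0},{"delta_pos":[-0.012,0,0],"turn":[0,0,0],"gripper":0},{"delta_pos":[-0.013,0,0],"turn":[0,0,0],"gripper":0}]'
python3 - <<'E'
from h import *
delta([515.5,-193,400],np.radians(-21.0)); print(manip.observe()["torque"])
E
```

```text
time: 9.65
tool_pos: [515.8, -192.5, 356.7]
ee_rot: [0.586, 0.397, -0.584, 0.397]
force: [-0.3, -2.6, -0.8]
gripper_width: 0.153
pos [ 515.8 -192.5  356.7] f [-0.3 -2.6 -0.8] t 9.65 axes x [ 0.003  0.002 -1.   ] y [ 0.929 -0.37   0.002]
delta [-0.0433 -0.      0.0004]
turn [-0.0125 -0.0029 -0.0018]
turn [ 3.1291e+00 -2.8000e-03  4.6000e-03]
[-0.4270149   0.11544116 -0.03627553]
```

It's past the catch height with almost no force, so it is free. I'm lifting it straight out.

```bash
python3 -m handwheel '[{"delta_pos":[-0.006,0,0],"turn":[0,0,0],"gripper":0},{"delta_pos":[-0.012,0,0],"turn":[0,0,0],"gripper":0},{"delta_pos":[-0.020,0,0],"turn":[0,0,0],"gripper":0},{"delta_pos":[-0.030,0,0],"turn":[0,0,0],"gripper":0},{"delta_pos":[-0.050,0,0],"turn":[0,0,0],"gripper":0},{"delta_pos":[-0.070,0,0],"turn":[0,0,0],"gripper":0},{"delta_pos":[-0.090,0,0],"turn":[0,0,0],"gripper":0},{"delta_pos":[-0.090,0,0],"turn":[0,0,0],"gripper":0}]'
python3 - <<'E'
from h import *
delta([539,206,440],np.radians(-21.0)); print(manip.observe()["torque"],manip.observe()["q"].round(2))
I=eyes.camera_info("wrist");im=eyes.get_image("wrist")
g=np.clip((im/255)**0.5*255,0,255).astype(np.uint8)
cv2.imwrite("pics/w7.png",cv2.resize(g,(800,600),interpolation=2))
# tray fit from top
T=eyes.camera_info("top"); t=eyes.get_image("top")
g=cv2.resize(t[180:240,165:235],None,fx=8,fy=8,interpolation=2)
k=lambda P:((proj(T,P)-[165-.44,180-.44])*8).round().astype(int)
cv2.polylines(g,[k(circ(539,206,14,73))],True,(0,0,255),1)
cv2.imwrite("pics/tray.png",g)
E
```

```text
time: 10.32
tool_pos: [516.4, -193.2, 451.7]
ee_rot: [0.589, 0.395, -0.582, 0.399]
force: [0.2, -0.8, -1.0]
gripper_width: 0.159
pos [ 516.4 -193.2  451.7] f [ 0.2 -0.8 -1. ] t 10.3167 axes x [ 0.011  0.001 -1.   ] y [ 0.929 -0.37   0.009]
delta [ 0.0124 -0.1268 -0.3792]
turn [-0.0124 -0.005  -0.0094]
turn [ 3.1292 -0.0146  0.0078]
[-0.14614158 -0.02961766  0.04122372] [-0.29  0.09  0.65  1.65 -0.06  1.41 -0.01]
```

View pics/w7.png

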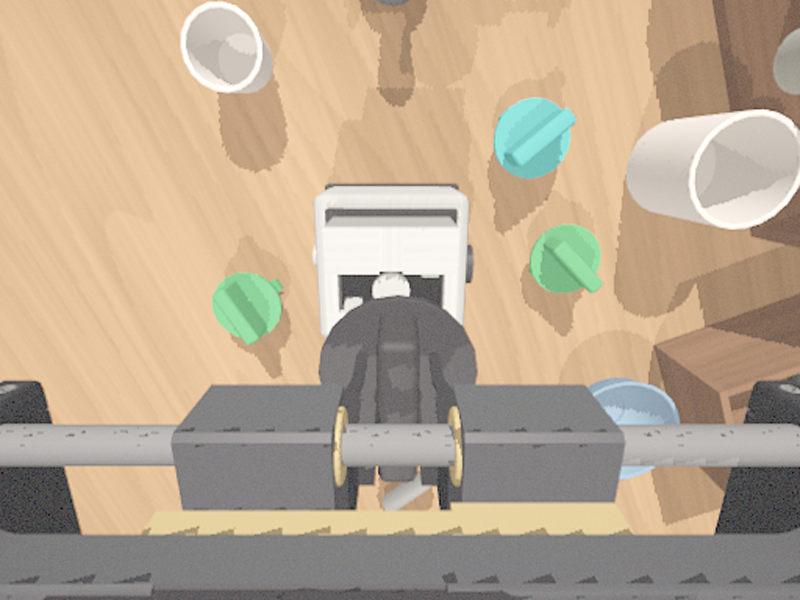

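View pics/tray.png

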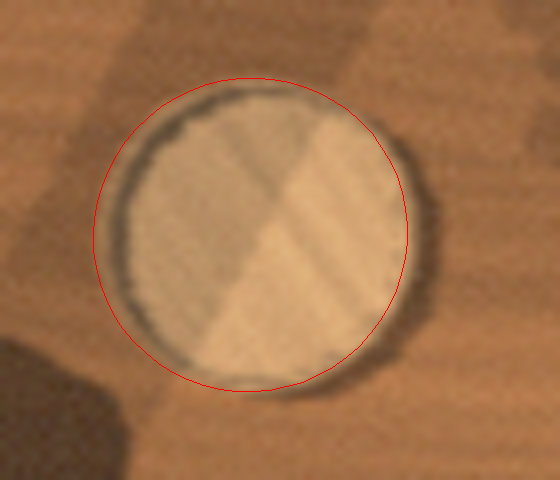

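The cap is out and held level. The lugs are visible and the mill's mouth is open at (390,290). I'm carrying it to the tray.

```bash
python3 -m handwheel '[{"delta_pos":[0,-0.006,-0.018],"turn":[0,-0.001,-0.002],"gripper":0},{"delta_pos":[0,-0.017,-0.050],"turn":[0,-0.002,-0.004],"gripper":0},{"delta_pos":[0.001,-0.029,-0.087],"turn":[0,-0.003,-0.006],"gripper":0},{"delta_pos":[0.002,-0.041,-0.124],"turn":[0,-0.004,-0.008],"gripper":0},{"delta_pos":[0.003,-0.054,-0.161],"turn":[0,-0.005,-0.009],"gripper":0},{"delta_pos":[0.004,-0.066,-0.198],"turn":[0,-0.005,-0.009],"gripper":0},{"delta_pos":[0.005,-0.078,-0.235],"turn":[0,-0.005,-0.009],"gripper":0},{"delta_pos":[0.006,-0.091,-0.272],"turn":[0,-0.005,-0.009],"gripper":0},{"delta_pos":[0.008,-0.103,-0.309],"turn":[0,-0.005,-0.009],"gripper":0},{"delta_pos":[0.010,-0.115,-0.344],"turn":[0,-0.005,-0.009],"gripper":0},{"delta_pos":[0.012,-0.123,-0.368],"turn":[0,-0.005,-0.009],"gripper":0},{"delta_pos":[0.0124,-0.1268,-0.3792],"turn":[0,-0.005,-0.009],"gripper":0}]'
python3 -m handwheel '[{"delta_pos":[0,0,0],"turn":[0,0,0],"gripper":0},{"delta_pos":[0,0,0],"turn":[0,0,0],"gripper":0}]'
python3 - <<'E'
from h import *
delta([539,206,250],np.radians(-21.0)); print(manip.observe()["torque"],manip.observe()["q"].round(2))
I=eyes.camera_info("wrist");im=eyes.get_image("wrist");np.savez("w8i.npz",mtx=I["mtx"],view=I["view"])
g=np.clip((im/255)**0.5*255,0,255).astype(np.uint8)
g=cv2.resize(g,(800,600),interpolation=2)
cv2.polylines(g,[((proj(I,circ(539,206,14,73))+.5)*1.5625).astype(int)],True,(0,0,255),1)
cv2.imwrite("pics/w8.png",g)
for c in("wrist","top"): print([(np.round(d["xyz"],1).tolist(),round(d["conf"],2)) for d in eyes.pinpoint(c,"tray")])
print([(np.round(d["xyz"],1).tolist(),round(d["conf"],2)) for d in eyes.pinpoint("wrist","cap_grip")])
E
```

```text
time: 11.42
tool_pos: [536.7, 211.8, 433.7]
ee_rot: [-0.581, -0.401, 0.586, -0.397]
force: [-0.2, 0.2, -1.9]
gripper_width: 0.159
time: 11.58
tool_pos: [536.3, 212.1, 432.1]
ee_rot: [-0.58, -0.402, 0.587, -0.397]
force: [-0.7, -0.1, -1.4]
gripper_width: 0.157
pos [536.3 212.1 432.1] f [-0.7 -0.1 -1.4] t 11.5833 axes x [-0.012 -0.001 -1.   ] y [ 0.932 -0.362 -0.011]
delta [0.182  0.0068 0.0038]
turn [-0.0041  0.0049  0.0112]
turn [ 3.1374  0.0175 -0.0077]
[-0.09268094  0.03693571 -0.0223193 ] [-0.7   0.16  0.31  1.61 -0.05  1.4  -0.75]
[([539.3, 206.6, 2.7], 0.86)]
[([541.0, 206.1, -0.0], 0.89), ([459.2, -1.0, 1.4], 0.29)]
[([659.1, -144.3, 49.9], 0.78), ([530.4, 213.6, 266.5], 0.72)]
```

View pics/w8.png

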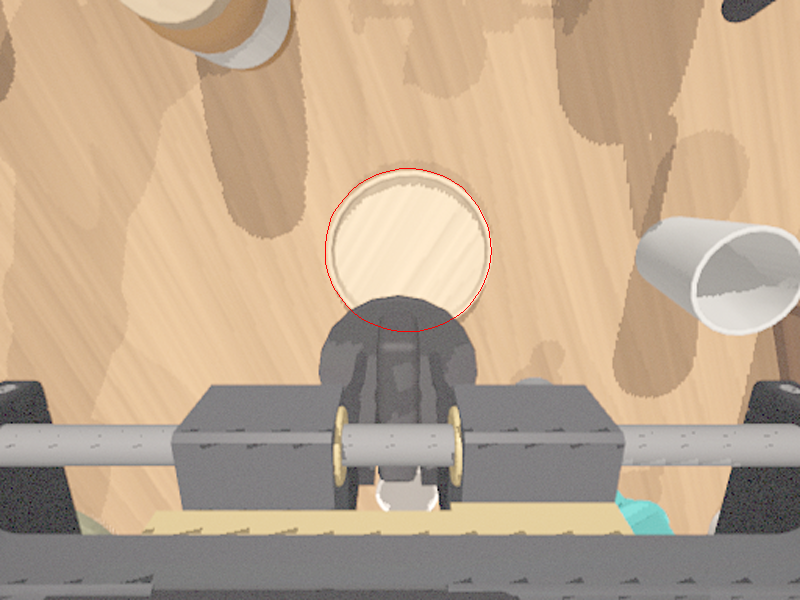

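```bash
python3 -m handwheel '[{"delta_pos":[0.015,0.002,0.001],"turn":[0,0.002,0.004],"gripper":0},{"delta_pos":[0.035,0.004,0.002],"turn":[0,0.003,0.008],"gripper":0},{"delta_pos":[0.060,0.006,0.003],"turn":[0,0.005,0.011],"gripper":0},{"delta_pos":[0.085,0.0068,0.0038],"turn":[0,0.005,0.011],"gripper":0},{"delta_pos":[0.110,0.0068,0.0038],"turn":[0,0.005,0.011],"gripper":0},{"delta_pos":[0.132,0.0068,0.0038],"turn":[0,0.005,0.011],"gripper":0},{"delta_pos":[0.152,0.0068,0.0038],"turn":[0,0.005,0.011],"gripper":0},{"delta_pos":[0.168,0.0068,0.0038],"turn":[0,0.005,0.011],"gripper":0},{"delta_pos":[0.178,0.0068,0.0038],"turn":[0,0.005,0.011],"gripper":0},{"delta_pos":[0.182,0.0068,0.0038],"turn":[0,0.005,0.011],"gripper":0},{"delta_pos":[0.182,0.0068,0.0038],"turn":[0,0.005,0.011],"gripper":0},{"delta_pos":[0.182,0.0068,0.0038],"turn":[0,0.005,0.011],"gripper":0}]'
python3 - <<'E'
from h import *
delta([539,206,224],np.radians(-21.0)); print(manip.observe()["torque"],manip.observe()["q"].round(2))
I=eyes.camera_info("scene");im=eyes.get_image("scene")
p=proj(I,[[539,206,30]])[0].astype(int);print(p)
cv2.imwrite("pics/s9.png",cv2.resize(im[p[1]-70:p[1]+50,p[0]-70:p[0]+70],None,fx=4.5,fy=4.5,interpolation=2))
E
```

```text
time: 12.78
tool_pos: [541.1, 203.1, 252.9]
ee_rot: [0.586, 0.397, -0.583, 0.398]
force: [0.7, 1.2, -1.1]
gripper_width: 0.158
pos [541.1 203.1 252.9] f [ 0.7  1.2 -1.1] t 12.7833 axes x [ 0.004  0.002 -1.   ] y [ 0.93  -0.368  0.003]
delta [ 0.0289 -0.0031 -0.0019]
turn [-0.01   -0.0033 -0.0035]
turn [ 3.1316 -0.0055  0.0051]
[-0.09383461  0.07595946  0.00327845] [-0.67  0.29  0.31  1.82 -0.1   1.04 -0.7 ]
[303 245]
```

View pics/s9.png

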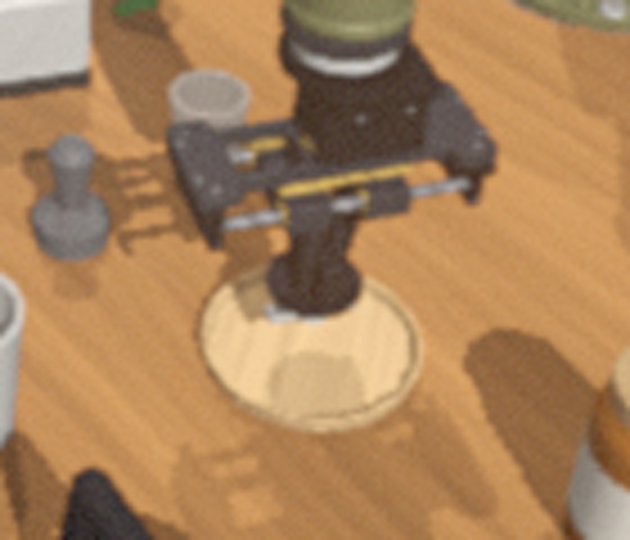

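The cap hangs upright over the tray with a lug at (280,312). I'm lowering to just above the floor.

```bash
python3 -m handwheel '[{"delta_pos":[0.007,-0.001,-0.001],"turn":[0,-0.002,-0.002],"gripper":0},{"delta_pos":[0.014,-0.003,-0.002],"turn":[0,-0.003,-0.0035],"gripper":0},{"delta_pos":[0.021,-0.003,-0.002],"turn":[0,-0.003,-0.0035],"gripper":0},{"delta_pos":[0.026,-0.003,-0.002],"turn":[0,-0.003,-0.0035],"gripper":0},{"delta_pos":[0.028,-0.003,-0.002],"turn":[0,-0.003,-0.0035],"gripper":0},{"delta_pos":[0.028,-0.003,-0.002],"turn":[0,-0.003,-0.0035],"gripper":0},{"delta_pos":[0.028,-0.003,-0.002],"turn":[0,-0.003,-0.0035],"gripper":0}]'
python3 - <<'E'
from h import *
delta([539,206,219.5],np.radians(-21.0)); print(manip.observe()["torque"])
E
```

```text
time: 13.42
tool_pos: [539.3, 206.2, 225.0]
ee_rot: [0.585, 0.398, -0.585, 0.398]
force: [0.9, 0.3, -1.8]
gripper_width: 0.163
pos [539.3 206.2 225. ] f [ 0.9  0.3 -1.8] t 13.4167 axes x [ 0.  0. -1.] y [ 0.93  -0.368  0.   ]
delta [ 0.0055 -0.0002  0.0003]
turn [-0.0098 -0.0005 -0.0003]
turn [ 3.1317e+00 -5.0000e-04  8.0000e-04]
[-0.10422789  0.07964733  0.01085483]
```

```bash
python3 -m handwheel '[{"delta_pos":[0.001,0,0],"turn":[0,0,0],"gripper":0},{"delta_pos":[0.002,0,0],"turn":[0,0,0],"gripper":0},{"delta_pos":[0.003,0,0],"turn":[0,0,0],"gripper":0},{"delta_pos":[0.0035,0,0],"turn":[0,0,0],"gripper":0},{"delta_pos":[0.004,0,0],"turn":[0,0,0],"gripper":0},{"delta_pos":[0.004,0,0],"turn":[0,0,0],"gripper":0}]'
python3 -m handwheel '[{"delta_pos":[0.0005,0,0],"turn":[0,0,0],"gripper":0},{"delta_pos":[0.001,0,0],"turn":[0,0,0],"gripper":0},{"delta_pos":[0.001,0,0],"turn":[0,0,0],"gripper":0}]'

```

```text
time: 13.92
tool_pos: [539.3, 206.2, 220.9]
ee_rot: [0.585, 0.398, -0.585, 0.398]
force: [-0.3, -0.1, -0.5]
gripper_width: 0.156
time: 14.17
tool_pos: [539.2, 206.2, 219.8]
ee_rot: [0.585, 0.398, -0.585, 0.398]
force: [0.9, 0.2, -2.2]
gripper_width: 0.158
```

```bash
python3 -m handwheel '[{"delta_pos":[0.0005,0,0],"turn":[0,0,0],"gripper":0},{"delta_pos":[0.001,0,0],"turn":[0,0,0],"gripper":0},{"delta_pos":[0.001,0,0],"turn":[0,0,0],"gripper":0}]'
python3 -m handwheel '[{"delta_pos":[0.0005,0,0],"turn":[0,0,0],"gripper":0},{"delta_pos":[0.001,0,0],"turn":[0,0,0],"gripper":0},{"delta_pos":[0.001,0,0],"turn":[0,0,0],"gripper":0}]'

```

```text
time: 14.42
tool_pos: [539.3, 206.2, 219.7]
ee_rot: [0.585, 0.398, -0.585, 0.398]
force: [-2.1, -0.8, 4.3]
gripper_width: 0.156
time: 14.67
tool_pos: [539.4, 206.2, 219.7]
ee_rot: [0.585, 0.398, -0.585, 0.397]
force: [-2.7, -1.7, 8.0]
gripper_width: 0.16
```

It made contact at 219.7, exactly as predicted. I'm easing the press off, then releasing.

```bash
python3 -m handwheel '[{"delta_pos":[0.0002,0,0],"turn":[0,0,0],"gripper":0},{"delta_pos":[0.0001,0,0],"turn":[0,0,0],"gripper":0},{"delta_pos":[0.0001,0,0],"turn":[0,0,0],"gripper":0}]' 10
python3 -m handwheel '[{"delta_pos":[0,0,0],"turn":[0,0,0],"gripper":0.2},{"delta_pos":[0,0,0],"turn":[0,0,0],"gripper":0.25},{"delta_pos":[0,0,0],"turn":[0,0,0],"gripper":0.35},{"delta_pos":[0,0,0],"turn":[0,0,0],"gripper":0.5},{"delta_pos":[0,0,0],"turn":[0,0,0],"gripper":0.6},{"delta_pos":[0,0,0],"turn":[0,0,0],"gripper":0.6},{"delta_pos":[0,0,0],"turn":[0,0,0],"gripper":0.6}]' 10
python3 - <<'E'
from h import *
im=eyes.get_image("wrist")
g=np.clip((im/255)**0.5*255,0,255).astype(np.uint8)
cv2.imwrite("pics/w10.png",cv2.resize(g,(640,480),interpolation=2))
E
```

```text
time: 14.92
tool_pos: [539.6, 206.2, 219.7]
ee_rot: [0.585, 0.398, -0.584, 0.397]
force: [-0.2, -0.6, 1.9]
gripper_width: 0.158
time: 15.5
tool_pos: [539.6, 206.3, 219.7]
ee_rot: [0.585, 0.398, -0.584, 0.397]
force: [0.1, -0.0, 0.5]
gripper_width: 0.54
```

View pics/w10.png

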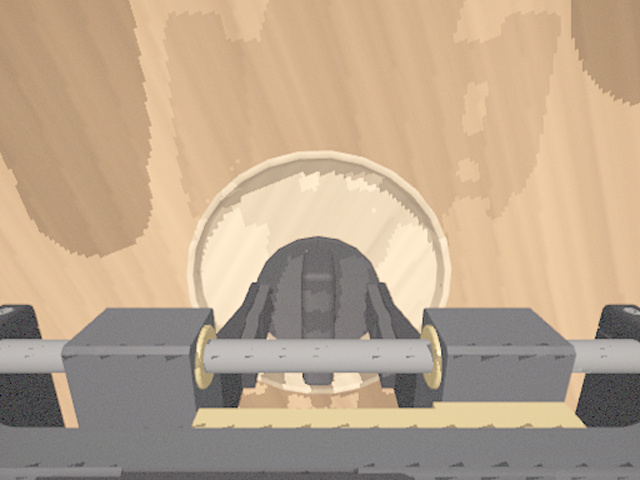

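The cap stands centred in the tray at (318,290), with the fingers clear on both sides. I'm going up.

```bash
python3 -m handwheel '[{"delta_pos":[-0.008,0,0],"turn":[0,0,0],"gripper":0.6},{"delta_pos":[-0.02,0,0],"turn":[0,0,0],"gripper":0.6},{"delta_pos":[-0.04,0,0],"turn":[0,0,0],"gripper":0.6},{"delta_pos":[-0.07,0,0],"turn":[0,0,0],"gripper":0.6},{"delta_pos":[-0.1,0,0],"turn":[0,0,0],"gripper":0.6},{"delta_pos":[-0.13,0,0],"turn":[0,0,0],"gripper":0.6},{"delta_pos":[-0.16,0,0],"turn":[0,0,0],"gripper":0.6},{"delta_pos":[-0.18,0,0],"turn":[0,0,0],"gripper":0.6},{"delta_pos":[-0.18,0,0],"turn":[0,0,0],"gripper":0.6},{"delta_pos":[-0.18,0,0],"turn":[0,0,0],"gripper":0.6}]'
python3 - <<'E'
from h import *
I=eyes.camera_info("wrist");im=eyes.get_image("wrist")
g=cv2.resize(np.clip((im/255)**0.5*255,0,255).astype(np.uint8),(800,600),interpolation=2)
for P in (circ(539,206,34,32),circ(539,206,14,73)): cv2.polylines(g,[((proj(I,P)+.5)*1.5625).astype(int)],True,(0,0,255),1)
cv2.imwrite("pics/w11.png",g)
cv2.imwrite("pics/s11.png",cv2.resize(eyes.get_image("scene"),(800,600),interpolation=2))
print([(np.round(d["xyz"],1).tolist(),round(d["conf"],2)) for d in eyes.pinpoint("scene","cap")])
E
```

```text
time: 16.38
tool_pos: [539.7, 206.0, 402.3]
ee_rot: [0.587, 0.398, -0.583, 0.398]
force: [-0.7, 0.4, -0.5]
gripper_width: 0.598
[([657.8, -253.9, 2.2], 0.67), ([662.2, -145.7, -2.0], 0.65), ([538.3, 209.6, 3.7], 0.55), ([374.7, -186.9, 0.5], 0.51)]
```

View pics/w11.png

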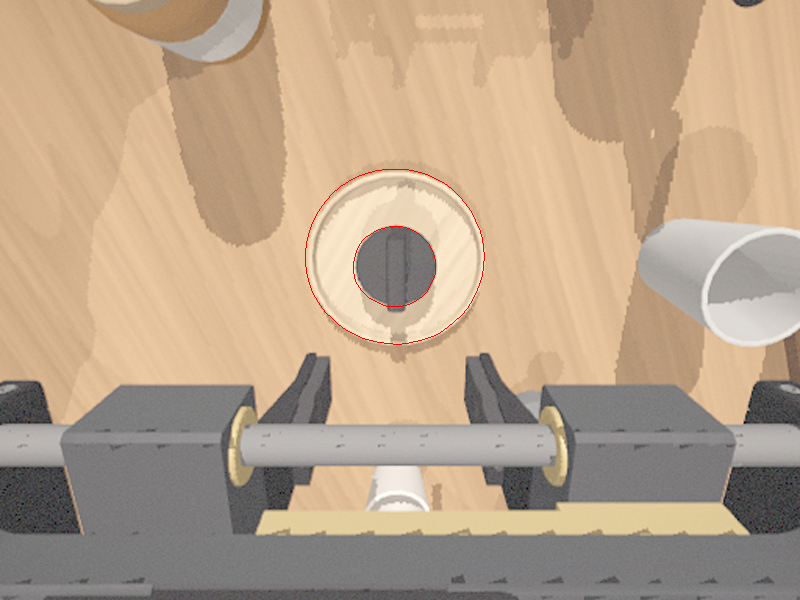

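View pics/s11.png

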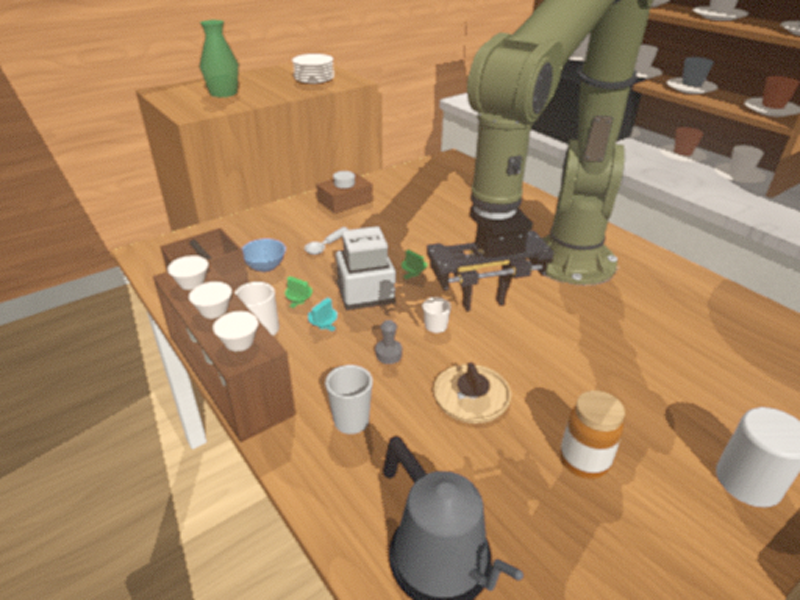

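The cap stands upright in the middle of the tray (wrist view (396,266), scene view (473,382)). The mill's mouth is open, everything else is where it was, and the robot is clear. I'm letting the arm settle and handing the job in.

```bash
python3 -m handwheel '[{"delta_pos":[0,0,0],"turn":[0,0,0],"gripper":0.6},{"delta_pos":[0,0,0],"turn":[0,0,0],"gripper":0.6},{"delta_pos":[0,0,0],"turn":[0,0,0],"gripper":0.6}]'
python3 -c "
from plant import manip
print(abs(manip.observe()['qvel']).max()); print(manip.sign_off())"
```

```text
time: 16.78
tool_pos: [538.8, 205.9, 397.8]
ee_rot: [-0.584, -0.398, 0.586, -0.397]
force: [-0.4, -0.6, 0.2]
gripper_width: 0.598
0.008022043003251513
the job is handed in; nothing more can be done
None
```

The filler cap is off the mill and stands upright on its lugs in the middle of the tray. I let go of it and handed the job in at about 16.8 s.

- **Removal:** I gripped the black cap's bar and pressed it down about 8 mm, with 6–8 N on it. I then turned it about 1.17 rad anticlockwise; the torque stayed low at every check. It lifted straight out with almost no force.
- **Placing:** The cap touched down where predicted. Before letting go, the press on the tray rose briefly to about 8 N, and I eased it to 2 N.
- **Last checks:** The wrist-camera overlay puts the cap within about 2 mm of the tray's centre. In the scene picture the other things and the green and turquoise look-alikes looked where they were; I judged that by eye only. The gripper was about 180 mm above the set-down height when I handed in.
- **Disagreements:** One early wrist picture was about 10 mm off because the arm was still settling, so I took it again. The last scene-camera estimate put the cap about 3.6 mm from where the wrist view did, which is within that network's accuracy.

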